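# Offer the pressed cover up to the pump housing

### The arm

A 7-joint arm with a two-finger parallel gripper is mounted at the origin on a cart in front of the work surface, level with it; the furniture and walls round the work are solid. World frame = base frame: x ahead of the robot, y to its left, z up, the work surface at z = 0. Lengths are in m, angles in rad, forces in N, time in s.
With the tool pointing down it reaches from about 0.425 to 0.95 m from the base axis. Payload 4.7 kg.
Tool frame: the origin (TCP) lies at the very end of the fingers, on their centre line; the grasp point (between the pads) lies 19 mm behind it (bot.pinch_z is the distance from the TCP to the grasp point, in m); z points along the fingers, y is the direction in which the jaws open and shut (so a half turn about z gives the same grasp; the last joint's range is limited). The gripper opens to 85 mm and grips with 20 to 120 N. Pads are 22 mm wide; open, the fingers measure 114 mm over their backs; the gripper's body (76 mm by 85 mm) begins 54 mm behind the grasp point. The pads swing forward as they close: fully open they stand 13 mm farther back than shut.
Start: joints at [1.246, 0.469, -0.049, 1.532, 0.024, 1.141, -0.082], TCP at [0.197, -0.646, 0.231] pointing down, gripper open.
Joint ranges: [-2.59, 2.59], [-0.33, 1.99], [-1.39, 1.29], [0.1, 2.45], [-1.04, 4.18], [0.21, 1.99], [-2.66, 2.66]. Speed limits (rad/s): [2.57, 2.57, 3.14, 3.14, 3.14, 3.14, 3.14].

### API

Orientations are given as a 3x3 rotation matrix whose columns are the frame's x, y, z axes.
In Python, from station import bot gives the robot as it stands. The module is installed in compiled form; this text tells all that it offers.
- The arm moves only by the tool arm_command, never from a script. Its argument "motion" is a list that holds one entry, the list of rows, each a list of 7 numbers: the shift along the tool's x, y, z in mm, then the turn, a rotation vector about the tool's x, y, z in rad, then the opening, from 0 (shut) to 1 (fully open). In form: [[[x, y, z, ax, ay, az, claw], ...]]. A call has 1 to 8 rows; each row shifts and turns the commanded pose from where the row before left it, along the tool's axes as they then stand; what a row does not reach is not made up. A row lasts 1/12 s, in which the tool goes at most 41.7 mm and 7.16 degrees, less where a joint would pass 70% of its speed; a pose out of reach is approached as far as the arm can. A call is refused whole if a number of a shift passes 41.7 or a number of a turn 0.125, either way. A call with a gripper value outside its range is refused whole. The fingers move at their own pace and stop on an object; "newtons" is the grip in N (left out, the last holds). Time passes only in rows, so rows that do not move let the fingers close. It gives the time, the measured TCP pose, the force and the opening at its end, in the units of the state.
- bot.read_state(): the state, without advancing time (a new reading comes with each control period).
- bot.camera(name): name is "scene" or "top"; returns a dict with "image" (420x560x3 uint8, red, green, blue), "K" (3x3 intrinsics, pixels), "world_from_camera" (4x4, takes a point from camera to world coordinates). Camera axes: x right, y down, z forward; pixel columns grow to the right and rows downward; lengths in m; the calibration is good to about 2 mm. A picture is of the moment at which its call begins. There is no depth.
- bot.job_done(): hands the job in, once; it reports no verdict.
The state is a dict: "t": time; "joint_pos": joint angles; "joint_velocities": joint speeds; "tau": joint torques, N m; "eef_pos": TCP position; "orientation": TCP orientation; "contact_force": force on the tool from outside, world axes, zero at the start; "moment": the same for the moment, N m; "opening": finger opening in m.
Only numpy, scipy, OpenCV 4.12 (cv2) and the standard library are available. Lean on these libraries where they do the work, as an engineer would, in place of code of your own. Each camera call takes 0.05 s, during which the arm holds its last target. There are 200 camera calls.

### The job

Lift the pressed steel cover out of the die by its turret and bring it over the pump housing in the tray, turned so that its three holes stand straight above the housing's three threaded holes. Finish while still holding it there, still and level, hovering about 15 mm above the housing's top face, so that a colleague can start the bolts: never rest or knock it on the housing, and do not let go. Leave the caliper, the parts case and the black coil where they are.

Things in the scene. Friction and masses are not known exactly. Their poses are not given: they have to be found in the camera images.
- cover: Plain steel pump cover to lift, 0.2 to 0.4 kg: round plate 72 mm across, 5 mm thick, with three round lugs 26 mm across, each with a 14 mm through hole 46 mm from the axis: one lug alone on the cover's +x side, the other two a pair at +140 and -140 degrees from it. A box-shaped turret rises from its middle. Starts turret up in the die's cavity. Origin: centre of the plate's underside, z up.
- cover_turret (a point): Centre of the cover's solid box-shaped turret, on its axis, 22 mm above the plate's underside; axes as the cover's. The turret is 44 mm along the cover's x, 26 mm along its y, and rises 34 mm from the plate (top 39 mm above the underside), edges rounded. Grip it across the 26 mm sides.
- die: Dark steel die block, fixed, 152 mm (x -72 to +80) by 132 mm, 26 mm high; in its top an open cavity 6 mm deep in the cover's outline, 3 mm wider all round. The cover's underside lies 20 mm above the die's underside, its plate 1 mm below the die's top; only the turret stands out. Origin: cavity's centre, on the die's underside; axes as the cover's, to 1 degree.
- die_top (a point): Point over the cavity's centre at the height of the die's top face.
- housing: Aluminium pump housing, fixed, in the tray, 52 mm high, foot 112 x 88 mm, brass ports on its +y and -y sides to 48 mm from the axis. Its flat top flange has the cover's outline, an open chamber 48 mm wide and three threaded holes 8 mm wide (dark inside), laid out as the cover's (lone hole on +x), so the cover matches only one way round. Origin: centre of its underside on the axis, z up.
- cover_hole_single (a point): Centre of the cover's hole in the lug that stands alone of the cover, at the plate's underside; axes as the cover's.
- cover_hole_left (a point): Centre of the cover's hole in the one of the paired lugs on the +y side of the cover, at the plate's underside; axes as the cover's.
- cover_hole_right (a point): Centre of the cover's hole in the one of the paired lugs on the -y side of the cover, at the plate's underside; axes as the cover's.
- housing_hole_single (a point): Centre of the housing's threaded hole in the lug that stands alone of the housing, at the flat top face; axes as the housing's.
- housing_hole_left (a point): Centre of the housing's threaded hole in the one of the paired lugs on the +y side of the housing, at the flat top face; axes as the housing's.
- housing_hole_right (a point): Centre of the housing's threaded hole in the one of the paired lugs on the -y side of the housing, at the flat top face; axes as the housing's.
- caliper: Steel caliper 150 x 54 x 8 mm lying flat on the table, a bystander. Origin: centre of its underside.
- parts_case: Grey parts case 126 x 99 x 34 mm on the table, a bystander. Origin: centre of its underside.
- spare_coil: Black solenoid coil 30 x 36 x 46 mm standing on the table, a bystander. Origin: centre of its underside.

How it is judged:
By the outcome, as a careful person would: the job done as asked, in the order asked, and still so for the second after the job is handed in, while the arm keeps its last pose, push and grip.
It also fails if it takes over 40 s, if anything falls off the work surface, if the arm or the gripper's body presses on something with over 40 N, if the wrist force passes 120 N, or if a joint passes its speed limit or range.

## Working session

There is one attempt and no reset: what is moved stays moved. The work goes in short steps, Python scripts to look and compute and a tool call to move; the robot and the scene stay as the last step left them, time stands still between calls to the robot, and variables do not carry over. Pictures are saved under pics/ and viewed, about 8 in all and at most 12, crops included, and the job is handed in when it is done.

Besides the shell and the picture viewer there is one more tool, called after "Call:" by a JSON object that holds its "method" and its "body". arm_command: Moves the arm, as the interface text tells. Its arguments: {"type":"object","properties":{"motion":{"type":"array","items":{"type":"array","items":{"type":"array","items":{"type":"number"}}}},"newtons":{"type":"number"}},"required":["motion"]}

```bash
mkdir -p pics; python3 - <<'E'
from station import bot
import cv2,numpy as np
s=bot.read_state(); print(s['t'],s['eef_pos'],s['orientation'],s['opening'],s['contact_force'],bot.pinch_z)
for n in('scene','top'):
    c=bot.camera(n); cv2.imwrite(f'pics/{n}0.png',c['image'][:,:,::-1]); print(n,c['K'].tolist(),c['world_from_camera'].round(4).tolist())
E
```

```text
0.0 [ 0.19659017 -0.64510647  0.23022449] [[ 9.56569547e-01  2.91503417e-01 -6.77565370e-04]
 [ 2.91504191e-01 -9.56567628e-01  1.91842953e-03]
 [-8.89083366e-05 -2.03262441e-03 -9.99997930e-01]] 0.08525359234243014 [ 1.17449315 -0.47076746  1.08866978] 0.0187
scene [[448.83717295736193, 0.0, 282.69422040161385], [0.0, 448.83717295736193, 211.91570968925848], [0.0, 0.0, 1.0]] [[-0.4998, -0.5082, 0.7014, -0.3564], [-0.866, 0.2803, -0.414, 0.6314], [0.0138, -0.8143, -0.5802, 0.7908], [0.0, 0.0, 0.0, 1.0]]
top [[380.646975231748, 0.0, 278.8632651463058], [0.0, 380.646975231748, 201.24347163744727], [0.0, 0.0, 1.0]] [[0.0167, -0.9816, 0.19, 0.3672], [-0.9998, -0.0192, -0.011, 0.1319], [0.0145, -0.1898, -0.9817, 0.9913], [0.0, 0.0, 0.0, 1.0]]
```

View pics/scene0.png

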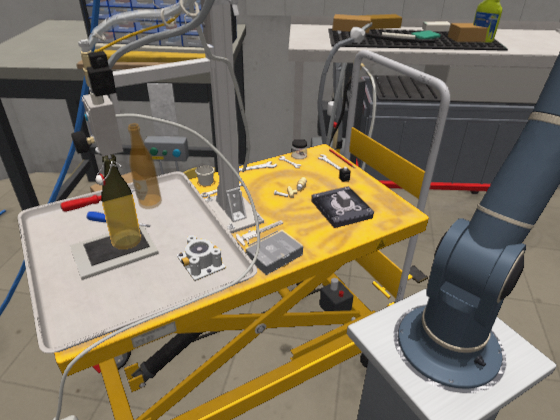

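View pics/top0.png

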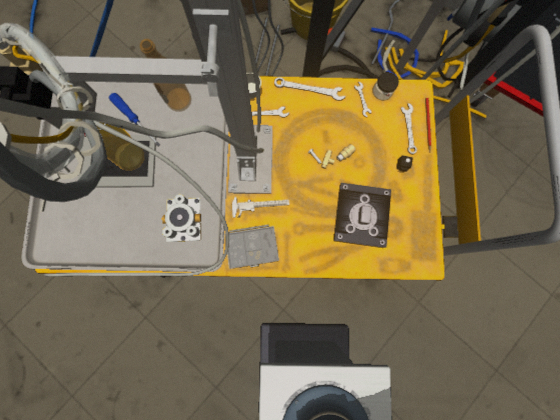

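```bash
python3 - <<'E'
import cv2,numpy as np
t=cv2.imread('pics/top0.png');s=cv2.imread('pics/scene0.png')
f=lambda im,x,y,w,h,k:cv2.resize(im[y:y+h,x:x+w],(w*k,h*k),interpolation=cv2.INTER_CUBIC)
a=np.hstack([f(t,325,175,80,75,5),f(t,145,180,80,75,5)])
b=np.hstack([f(s,305,175,80,45,5),f(s,165,230,80,45,5)])
cv2.imwrite('pics/crop0.png',np.vstack([a,b]))
E
```

```text
(no output)
```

View pics/crop0.png

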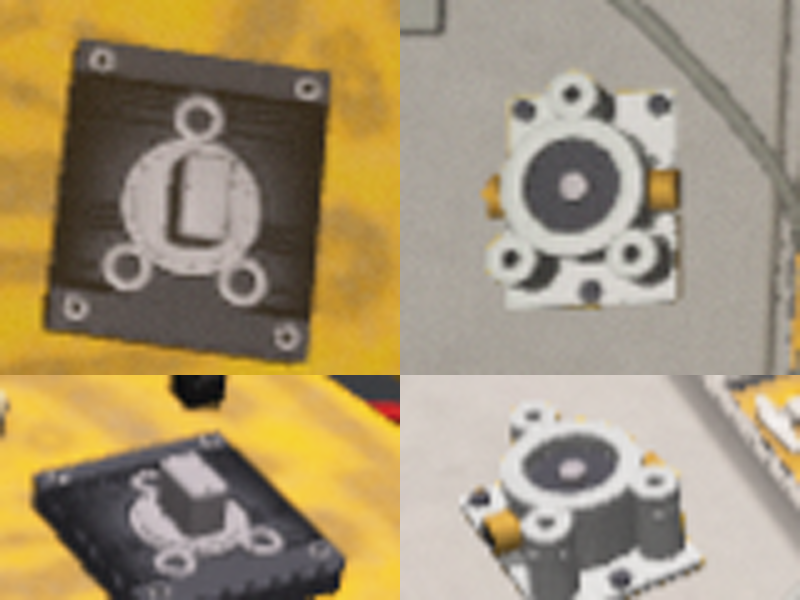

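```bash
cat > h.py <<'E'
import numpy as np,cv2
K={'scene':(448.837,282.694,211.916),'top':(380.647,278.863,201.243)}
T={'scene':[[-0.4998,-0.5082,0.7014,-0.3564],[-0.866,0.2803,-0.414,0.6314],[0.0138,-0.8143,-0.5802,0.7908]],
'top':[[0.0167,-0.9816,0.19,0.3672],[-0.9998,-0.0192,-0.011,0.1319],[0.0145,-0.1898,-0.9817,0.9913]]}
def ray(cam,p):
    f,cx,cy=K[cam];M=np.array(T[cam]);d=M[:,:3]@np.array([(p[0]-cx)/f,(p[1]-cy)/f,1]);return M[:,3],d/np.linalg.norm(d)
def plane(cam,p,z):
    o,d=ray(cam,p);return o+d*(z-o[2])/d[2]
def tri(ps,pt):
    (a,u),(b,v)=ray('scene',ps),ray('top',pt)
    s,t=np.linalg.lstsq(np.c_[u,-v],b-a,rcond=None)[0];P,Q=a+u*s,b+v*t
    return (P+Q)/2,np.linalg.norm(P-Q)
def proj(cam,P):
    f,cx,cy=K[cam];M=np.array(T[cam]);q=M[:,:3].T@(np.asarray(P)-M[:,3]);return q[0]/q[2]*f+cx,q[1]/q[2]*f+cy
def dark(img,p,r=2.6):
    g=cv2.cvtColor(img,cv2.COLOR_BGR2GRAY).astype(float);p=np.array(p,float)
    Y,X=np.mgrid[:g.shape[0],:g.shape[1]]
    for _ in range(8):
        d=np.hypot(X-p[0],Y-p[1]);m=np.clip(r+.5-d,0,1);w=m*(g[m>0].max()-g)
        p=np.array([(w*X).sum(),(w*Y).sum()])/w.sum()
    return p
# rigid fit of the 3-hole pattern: returns axis xy, yaw, residuals
B=0.046*np.array([[np.cos(a),np.sin(a)] for a in np.radians([0,140,-140])])
def fit(P):
    P=np.array(P)[:,:2];c=P-P.mean(0);b=B-B.mean(0)
    yaw=np.arctan2((b[:,0]*c[:,1]-b[:,1]*c[:,0]).sum(),(b*c).sum())
    R=np.array([[np.cos(yaw),-np.sin(yaw)],[np.sin(yaw),np.cos(yaw)]])
    o=P.mean(0)-R@B.mean(0);return o,yaw,np.linalg.norm(P-(B@R.T+o),axis=1)
E
python3 - <<'E'
from h import *
np.set_printoptions(precision=4,suppress=True)
t=cv2.imread('pics/top0.png');s=cv2.imread('pics/scene0.png')
H=dict(cover=([(364.6,198.6),(350.4,228.2),(373.4,231.4)],[(334,196),(340.4,212.4),(358,208)],.025),
 housing=([(179.4,198.8),(167.2,231.8),(191.4,230.8)],[(191.6,237.6),(194,259.6),(216,251.2)],.055))
for n,(a,b,z) in H.items():
    # the scene order: find left/right by nearest projection
    a2=[dark(t,p) for p in a];b2=[dark(s,p,2.2) for p in b]
    print(n,'top px',np.array(a2),'scene px',np.array(b2))
    P=[plane('top',p,z) for p in a2]; print('proj scene',np.array([proj('scene',q) for q in P]))
    print(np.array(P)); print('fit top',fit(P))
    for i in range(3): print(*tri(b2[i],a2[i]))
E
```

```text
cover top px [[364.3218 198.4825]
 [350.173  227.7367]
 [373.2097 230.8416]] scene px [[336.5458 195.6483]
 [339.6309 212.2376]
 [356.7802 207.2559]]
proj scene [[335.0358 195.7104]
 [339.6181 211.7729]
 [356.978  207.4299]]
[[ 0.5659 -0.1008  0.025 ]
 [ 0.4888 -0.0625  0.025 ]
 [ 0.4819 -0.1214  0.025 ]]
fit top (array([ 0.5203, -0.0958]), np.float64(-0.11142614713634985), array([0.0002, 0.0002, 0.0002]))
[ 0.5644 -0.1026  0.0256] 0.004588714817168596
[ 0.489  -0.0629  0.0231] 2.9052396929689918e-05
[ 0.4819 -0.121   0.0258] 0.0006269672821590627
housing top px [[178.8526 198.3849]
 [166.6271 231.3087]
 [190.7615 230.2597]] scene px [[191.1834 237.7465]
 [193.6839 259.0943]
 [215.4676 250.7723]]
proj scene [[191.2625 236.9362]
 [193.8688 258.4522]
 [215.5488 250.0328]]
[[0.5508 0.3715 0.055 ]
 [0.4678 0.3959 0.055 ]
 [0.4715 0.337  0.055 ]]
fit top (array([0.5048, 0.3687]), np.float64(0.061998165898874), array([0.0001, 0.0001, 0.    ]))
[0.5513 0.372  0.0523] 0.00031187039217366616
[0.468  0.3965 0.053 ] 8.557499100588572e-05
[0.4717 0.3374 0.0527] 0.00016074786106926852
```

```bash
python3 - <<'E'
from h import *
t=cv2.imread('pics/top0.png');s=cv2.imread('pics/scene0.png')
f=lambda im,x,y,w,h,k:cv2.resize(im[y:y+h,x:x+w],None,fx=k,fy=k,interpolation=cv2.INTER_CUBIC)
def grid(im,x,y,k,st):
    for X in range(0,im.shape[1],st*k): cv2.putText(im,str(x+X//k),(X,10),0,.35,(0,0,255),1);im[:,X]=(0,0,255)
    for Y in range(0,im.shape[0],st*k): cv2.putText(im,str(y+Y//k),(0,Y+10),0,.35,(0,0,255),1);im[Y]=(0,0,255)
    return im
a=grid(f(t,20,90,260,190,2),20,90,2,20)   # 520x380
b=grid(f(s,40,90,240,300,2),40,90,2,20)
cv2.imwrite('pics/hose.png',cv2.resize(np.hstack([cv2.copyMakeBorder(a,0,220,0,0,0),b]),(800,480),interpolation=cv2.INTER_AREA))
E
```

```text
(no output)
```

View pics/hose.png

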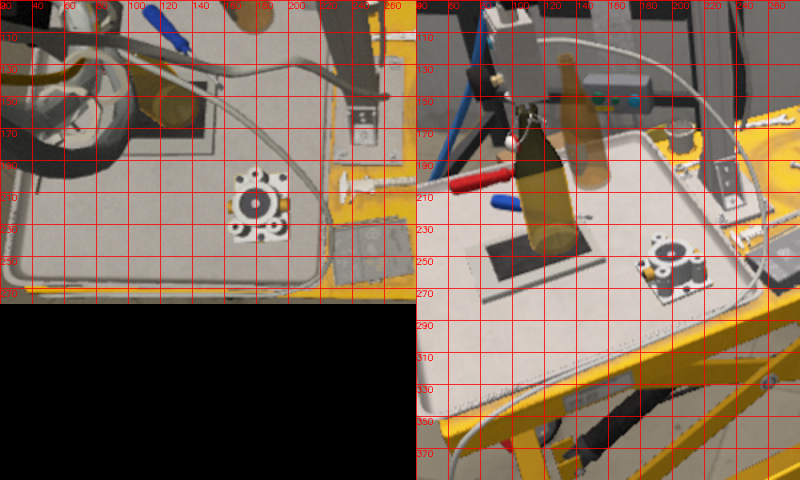

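```bash
python3 - <<'E'
from h import *
np.set_printoptions(precision=3,suppress=True)
tp=np.array([(100,118),(140,140),(170,159),(190,177),(207,196),(220,215),(226,235),(223,252),(201,273),(150,272),(39,272)],float)
P=np.concatenate([np.linspace(a,b,40) for a,b in zip(tp,tp[1:])])
for s in [(150,118),(180,126),(217,149),(246,184),(255,205),(259,224),(257,245),(255,256),(239,272),(180,296),(120,330),(67,365)]:
    g=[(tri(s,p)[1],i) for i,p in enumerate(P)];g.sort()
    seen=[]
    for e,i in g[:60]:
        if all(abs(i-j)>25 for j in seen): seen.append(i);print(s,P[i],tri(s,P[i])[0],round(e,4))
# post foot and post
print('plate corners',[plane('top',p,0.0) for p in [(230,190),(272,190),(232,125)]])
print('post base', tri((232,205),(240,160)))
print('housing nadir', proj('top',(.367,.13,0)))
E
```

```text
(150, 118) [113.333 125.333] [0.615 0.411 0.37 ] 0.0001
(150, 118) [ 39. 272.] [0.37  0.457 0.469] 0.0221
(150, 118) [140. 140.] [0.606 0.391 0.359] 0.0484
(180, 126) [150.    146.333] [0.585 0.353 0.35 ] 0.0006
(180, 126) [ 64.615 272.   ] [0.366 0.419 0.453] 0.0015
(217, 149) [193.051 180.41 ] [0.539 0.286 0.295] 0.0002
(217, 149) [130.077 272.   ] [0.368 0.352 0.39 ] 0.0011
(246, 184) [220.769 217.564] [0.481 0.242 0.217] 0.0004
(246, 184) [182.692 272.641] [0.368 0.294 0.294] 0.0007
(255, 205) [225.769 236.308] [0.447 0.235 0.174] 0.0001
(255, 205) [201. 273.] [0.369 0.273 0.234] 0.001
(259, 224) [223. 252.] [0.414 0.243 0.141] 0.0022
(259, 224) [208.897 265.462] [0.382 0.264 0.171] 0.0104
(257, 245) [223. 252.] [0.417 0.25  0.077] 0.0053
(257, 245) [208.897 265.462] [0.382 0.273 0.112] 0.014
(255, 256) [223. 252.] [0.419 0.255 0.041] 0.0047
(255, 256) [208.897 265.462] [0.383 0.278 0.08 ] 0.0137
(239, 272) [224.462 229.872] [ 0.488  0.27  -0.064] 0.0001
(239, 272) [194.462 272.872] [0.368 0.321 0.057] 0.0006
(180, 296) [195.231 182.846] [ 0.666  0.399 -0.253] 0.0006
(180, 296) [135.769 272.   ] [0.369 0.466 0.049] 0.0023
(120, 330) [162.308 154.128] [ 0.837  0.589 -0.484] 0.0017
(120, 330) [ 81.692 272.   ] [0.366 0.607 0.021] 0.0027
(67, 365) [ 44.692 272.   ] [ 0.364  0.723 -0.02 ] 0.0008
(67, 365) [133.846 136.615] [ 0.999  0.805 -0.734] 0.0024
plate corners [array([0.587, 0.251, 0.   ]), array([0.589, 0.14 , 0.   ]), array([0.77 , 0.253, 0.   ])]
post base (array([0.652, 0.217, 0.046]), np.float64(0.015077662887070638))
housing nadir (np.float64(273.9823669054256), np.float64(274.92891629066384))
```

```bash
python3 - <<'E'
from h import *
np.set_printoptions(precision=3,suppress=True)
def best(s,a,b):
    L=np.linspace(a,b,200);e=[tri(s,p)[1] for p in L];i=int(np.argmin(e));return L[i],tri(s,L[i])[0],round(e[i],4)
print('corner near',tri((438,92),(552,230)),'corner far',tri((352,60),(545,38)))
print('near leg',[best(s,(440,248),(555,232)) for s in [(430,240),(434,190),(437,140)]])
print('top bar mid',best((400,68),(553,220),(548,50)))
print('overhead bar',best((215,68),(30,66),(215,66)),best((150,75),(30,66),(215,66)))
E
```

```text
corner near (array([ 0.452, -0.334,  0.356]), np.float64(0.008777113578629706)) corner far (array([ 0.832, -0.357,  0.34 ]), np.float64(0.048244344593902956))
near leg [(array([464.849, 244.543]), array([ 0.474, -0.487, -0.239]), np.float64(0.0006)), (array([487.387, 241.407]), array([ 0.462, -0.425,  0.004]), np.float64(0.0001)), (array([513.392, 237.789]), array([ 0.452, -0.369,  0.202]), np.float64(0.0003))]
top bar mid (array([550.286, 127.739]), array([ 0.629, -0.349,  0.367]), np.float64(0.0001))
overhead bar (array([215.,  66.]), array([0.685, 0.224, 0.439]), np.float64(0.0141)) (array([119.246,  66.   ]), array([0.684, 0.379, 0.443]), np.float64(0.0001))
```

```bash
python3 - <<'E'
from h import *
t=cv2.imread('pics/top0.png');s=cv2.imread('pics/scene0.png')
f=lambda im,x,y,w,h,k:cv2.resize(im[y:y+h,x:x+w],None,fx=k,fy=k,interpolation=cv2.INTER_CUBIC)
def grid(im,x,y,k,st):
    for X in range(0,im.shape[1],st*k): cv2.putText(im,str(x+X//k),(X,10),0,.35,(0,0,255),1);im[:,X]=(0,0,255)
    for Y in range(0,im.shape[0],st*k): cv2.putText(im,str(y+Y//k),(0,Y+10),0,.35,(0,0,255),1);im[Y]=(0,0,255)
    return im
a=grid(f(t,380,0,180,290,2),380,0,2,20);b=grid(f(s,320,30,200,290,2),320,30,2,20)
cv2.imwrite('pics/hoop.png',np.hstack([a,b]))
E
```

```text
(no output)
```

View pics/hoop.png

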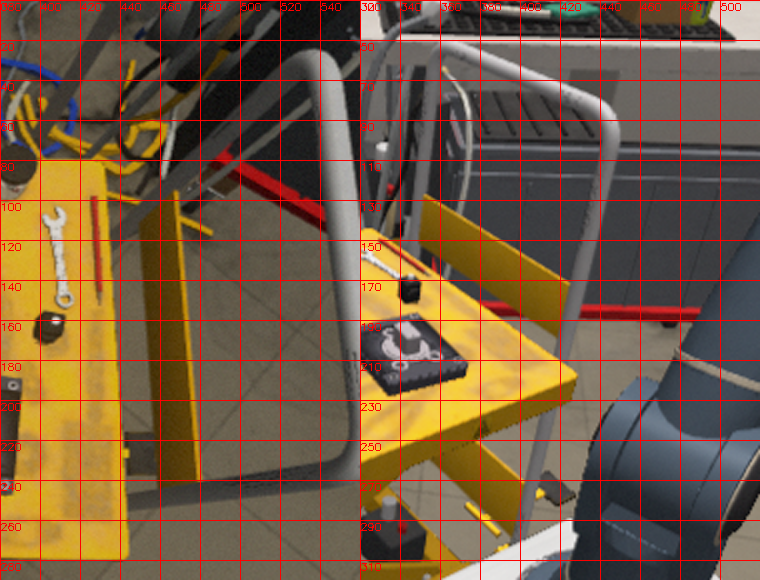

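```bash
cat > plan.py <<'E'
import sys,json,numpy as np
from scipy.spatial.transform import Rotation as Ro
def down(yaw):
    c,s=np.cos(yaw),np.sin(yaw);return np.array([[c,s,0],[s,-c,0],[0,0,-1.]])
def plan(p,R,wps,claw):
    """wps: (xyz, yaw, nrows); prints rows in tool axes, mm/rad, rounded, error carried forward"""
    p=np.array(p);R=np.array(R);rows=[]
    for xyz,yaw,n in wps:
        for k in range(n,0,-1):
            d=np.round(R.T@(np.array(xyz)-p)*1e3/k,1 if n<4 else 0 if k>1 else 1)
            w=np.round((Ro.from_matrix(R.T@down(yaw))).as_rotvec()/k,3)
            rows.append([*d.tolist(),*w.tolist(),claw]);p=p+R@d/1e3;R=R@Ro.from_rotvec(w).as_matrix()
    for i in range(0,len(rows),8): print(json.dumps([rows[i:i+8]]).replace('.0,',',').replace(' ',''))
    print(p,np.degrees(np.arccos(-R[2,2])))
E
python3 - <<'E'
from plan import *
from station import bot
s=bot.read_state()
plan(s['eef_pos'],s['orientation'],[((.25,-.45,.24),.1,8),((.30,-.32,.24),-.111,7),((.36,-.24,.23),-.111,5),((.5203,-.0958,.16),-.111,12)],1)
E
```

```text
[[[13,-21,-1,-0,0,0.024,1],[13,-22,-1,-0,0,0.025,1],[13,-22,-1,-0,0,0.024,1],[12,-22,-1,-0,0,0.025,1],[11,-23,-1,-0,0,0.024,1],[11,-23,-1,-0.001,0,0.025,1],[10,-23,-2,-0,0,0.024,1],[9.7,-23.5,-1.4,-0.001,0,0.025,1]]]
[[[9,-18,-0,0,0,0.03,1],[8,-18,-0,0,0,0.03,1],[8,-18,-0,0,0,0.03,1],[7,-19,-0,0,0,0.03,1],[7,-19,-0,0,0,0.03,1],[6,-19,-0,0,0,0.03,1],[6.3,-18.3,-0.1,0,0,0.031,1],[10,-17,2,0,0,-0,1]]]
[[[10,-17,2,0,0,-0,1],[10,-17,2,0,0,-0,1],[10,-18,2,0,0,-0,1],[10.8,-17.2,2,0,0,-0,1],[12,-13,6,0,0,-0,1],[12,-13,6,0,0,-0,1],[12,-14,6,0,0,-0,1],[12,-13,6,0,0,-0,1]]]
[[[12,-14,6,0,0,-0,1],[12,-13,6,0,0,-0,1],[12,-14,6,0,0,-0,1],[12,-13,6,0,0,-0,1],[12,-14,5,0,0,-0,1],[12,-13,6,0,0,-0,1],[12,-14,5,0,0,-0,1],[11.3,-13.1,5.9,0,0,-0,1]]]
[ 0.520288   -0.09576807  0.1600066 ] 0.023295808118312132
```

Call:
{"method": "arm_command", "body": {"motion": [[[13, -21, -1, 0, 0, 0.024, 1], [13, -22, -1, 0, 0, 0.025, 1], [13, -22, -1, 0, 0, 0.024, 1], [12, -22, -1, 0, 0, 0.025, 1], [11, -23, -1, 0, 0, 0.024, 1], [11, -23, -1, -0.001, 0, 0.025, 1], [10, -23, -2, 0, 0, 0.024, 1], [9.7, -23.5, -1.4, -0.001, 0, 0.025, 1]]]}}

```text
t: 0.77
eef_pos: [0.2501, -0.449, 0.2404]
orientation: [[0.995, 0.098, -0.0], [0.098, -0.995, -0.001], [-0.0, 0.001, -1.0]]
contact_force: [1.2, -0.5, -0.4]
opening: 0.0853
```

Call:
{"method": "arm_command", "body": {"motion": [[[9, -18, 0, 0, 0, 0.03, 1], [8, -18, 0, 0, 0, 0.03, 1], [8, -18, 0, 0, 0, 0.03, 1], [7, -19, 0, 0, 0, 0.03, 1], [7, -19, 0, 0, 0, 0.03, 1], [6, -19, 0, 0, 0, 0.03, 1], [6.3, -18.3, 0, 0, 0, 0.031, 1], [10, -17, 2, 0, 0, 0, 1]]]}}

```text
t: 1.43
eef_pos: [0.3115, -0.3036, 0.2384]
orientation: [[0.994, -0.113, -0.0], [-0.113, -0.994, -0.002], [-0.0, 0.002, -1.0]]
contact_force: [0.2, 0.1, 0.2]
opening: 0.0852
```

Call:
{"method": "arm_command", "body": {"motion": [[[10, -17, 2, 0, 0, 0, 1], [10, -17, 2, 0, 0, 0, 1], [10, -18, 2, 0, 0, 0, 1], [10.8, -17.2, 2, 0, 0, 0, 1], [12, -13, 6, 0, 0, 0, 1], [12, -13, 6, 0, 0, 0, 1], [12, -14, 6, 0, 0, 0, 1], [12, -13, 6, 0, 0, 0, 1]]]}}

```text
t: 2.1
eef_pos: [0.4141, -0.1923, 0.2057]
orientation: [[0.994, -0.111, -0.0], [-0.111, -0.994, -0.002], [0.0, 0.002, -1.0]]
contact_force: [0.6, 0.2, -0.0]
opening: 0.0853
```

Call:
{"method": "arm_command", "body": {"motion": [[[12, -14, 6, 0, 0, 0, 1], [12, -13, 6, 0, 0, 0, 1], [12, -14, 6, 0, 0, 0, 1], [12, -13, 6, 0, 0, 0, 1], [12, -14, 5, 0, 0, 0, 1], [12, -13, 6, 0, 0, 0, 1], [12, -14, 5, 0, 0, 0, 1], [11.3, -13.1, 5.9, 0, 0, 0, 1]]]}}

```text
t: 2.77
eef_pos: [0.521, -0.0957, 0.1596]
orientation: [[0.994, -0.111, -0.0], [-0.111, -0.994, -0.002], [-0.0, 0.002, -1.0]]
contact_force: [0.6, 0.1, 0.6]
opening: 0.0855
```

Call:
{"method": "arm_command", "body": {"motion": [[[0, 0, 20, 0, 0, 0, 1], [0, 0, 20, 0, 0, 0, 1], [0, 0, 20, 0, 0, 0, 1], [0, 0, 20, 0, 0, 0, 1], [0, 0, 20, 0, 0, 0, 1], [0, 0, 15, 0, 0, 0, 1], [0, 0, 10, 0, 0, 0, 1], [-0.7, 0, 5, 0, 0, 0, 1]]]}}

```text
t: 3.43
eef_pos: [0.519, -0.0965, 0.0286]
orientation: [[0.994, -0.111, -0.002], [-0.111, -0.994, -0.002], [-0.002, 0.002, -1.0]]
contact_force: [-0.2, -0.2, 0.4]
opening: 0.0854
```

Call:
{"method": "arm_command", "body": {"motion": [[[0, 0, 0, 0, 0, 0, 0.6], [0, 0, 0, 0, 0, 0, 0.45], [0, 0, 0, 0, 0, 0, 0.35], [0, 0, 0, 0, 0, 0, 0.3], [0, 0, 0, 0, 0, 0, 0.2], [0, 0, 0, 0, 0, 0, 0], [0, 0, 0, 0, 0, 0, 0], [0, 0, 0, 0, 0, 0, 0]]], "newtons": 60}}

```text
t: 4.1
eef_pos: [0.5208, -0.0967, 0.0312]
orientation: [[0.994, -0.111, 0.002], [-0.111, -0.994, -0.002], [0.003, 0.002, -1.0]]
contact_force: [-0.7, 0.1, 7.2]
opening: 0.025
```

Call:
{"method": "arm_command", "body": {"motion": [[[0, 0, 0, 0, 0, 0, 0], [0, 0, -3, 0, 0, 0, 0], [0, 0, -5, 0, 0, 0, 0], [0, 0, -10, 0, 0, 0, 0], [0, 0, -10, 0, 0, 0, 0], [0, 0, -15, 0, 0, 0, 0], [0, 0, -20, 0, 0, 0, 0], [0, 0, -20, 0, 0, 0, 0]]]}}

```text
t: 4.77
eef_pos: [0.5195, -0.0964, 0.1144]
orientation: [[0.994, -0.111, -0.0], [-0.111, -0.994, -0.002], [0.0, 0.002, -1.0]]
contact_force: [0.4, -1.2, -2.9]
opening: 0.0254
```

Call:
{"method": "arm_command", "body": {"motion": [[[0, 0, -20, 0, 0, 0, 0], [0, 0, -20, 0, 0, 0, 0], [0, 0, -20, 0, 0, 0, 0], [0, 0, -20, 0, 0, 0, 0], [0, 0, -20, 0, 0, 0, 0], [0, 0, -20, 0, 0, 0, 0], [0, 0, -10, 0, 0, 0, 0], [0, 0, 0, 0, 0, 0, 0]]]}}

```text
t: 5.43
eef_pos: [0.5211, -0.0962, 0.2461]
orientation: [[0.994, -0.111, 0.006], [-0.111, -0.994, -0.003], [0.006, 0.003, -1.0]]
contact_force: [0.3, -0.5, -2.0]
opening: 0.025
```

```bash
python3 - <<'E'
from station import bot
from h import *
f=lambda im,x,y,w,h,k:cv2.resize(im[y:y+h,x:x+w],None,fx=k,fy=k,interpolation=cv2.INTER_CUBIC)
s=bot.read_state();print(s['t'],s['eef_pos'],s['contact_force'],s['moment'],s['joint_pos'],s['opening'])
I={}
for n in('top','scene'):
    I[n]=bot.camera(n)['image'][:,:,::-1].copy();cv2.imwrite(f'pics/{n}1.png',I[n])
u,v=map(int,proj('top',(.52,-.096,.22)));a,b=map(int,proj('scene',(.52,-.096,.22)));print(u,v,a,b)
o=np.hstack([f(I['top'],u-50,v-60,100,120,4),f(I['scene'],a-50,b-60,100,120,4)]);cv2.imwrite('pics/lift.png',o)
E
```

```text
5.4333 [ 0.52113273 -0.09617201  0.24614869] [ 0.2557443  -0.48543314 -2.01559323] [-0.02160422 -0.09682347  0.0326943 ] [ 0.43752924  0.24279661 -0.39934131  1.84457482  0.11016551  1.06919811
 -1.68575833] 0.02500561897849274
384 201 348 145
```

View pics/lift.png

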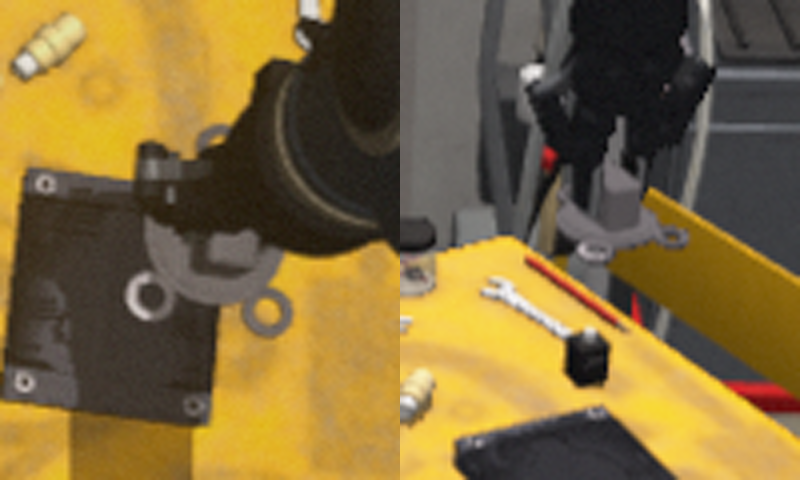

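```bash
python3 - <<'E'
from plan import *
from station import bot
from h import tri
s=bot.read_state()
for q in [((347.25,147),(371.5,215)),((366,144),(400.75,219.2))]: print(tri(*q))
plan((.5203,-.0962,.246),down(-.111),[((.44,.05,.26),-.08,8),((.41,.20,.265),-.03,8),((.42,.275,.25),0.02,5),((.46,.335,.185),.062,6),((.505,.369,.125),.062,5)],0)
E
```

```text
(array([ 0.48820803, -0.06363187,  0.2377695 ]), np.float64(0.0010874730082647307))
(array([ 0.48140016, -0.12271055,  0.23546263]), np.float64(0.00017170536990062272))
[[[-12,-17,-2,0,0,-0.004,0],[-12,-17,-2,0,0,-0.004,0],[-12,-17,-2,0,0,-0.004,0],[-12,-17,-2,0,0,-0.004,0],[-12,-17,-2,0,0,-0.004,0],[-11,-18,-1,0,0,-0.004,0],[-12,-17,-2,0,0,-0.004,0],[-11.1,-17.7,-1,0,0,-0.003,0]]]
[[[-5,-18,-1,0,0,-0.006,0],[-5,-18,-1,0,0,-0.006,0],[-5,-19,-1,0,0,-0.006,0],[-5,-19,-0,0,0,-0.006,0],[-5,-18,-1,0,0,-0.007,0],[-5,-19,-0,0,0,-0.006,0],[-4,-18,-1,0,0,-0.007,0],[-4.7,-19,0,0,0,-0.006,0]]]
[[[2,-15,3,0,0,-0.01,0],[2,-15,3,0,0,-0.01,0],[2,-15,3,0,0,-0.01,0],[2,-15,3,0,0,-0.01,0],[1.3,-15.1,3,0,0,-0.01,0],[7,-10,11,0,0,-0.007,0],[7,-10,11,0,0,-0.007,0],[7,-10,11,0,0,-0.007,0]]]
[[[7,-10,11,0,0,-0.007,0],[7,-9,10,0,0,-0.007,0],[7.2,-9.5,11,0,0,-0.007,0],[9,-6,12,0,0,0,0],[10,-6,12,0,0,0,0],[9,-6,12,0,0,0,0],[10,-7,12,0,0,0,0],[9,-6.1,12,0,0,0,0]]]
[0.50499587 0.36897249 0.125     ] 0.0
```

Call:
{"method": "arm_command", "body": {"motion": [[[-12, -17, -2, 0, 0, -0.004, 0], [-12, -17, -2, 0, 0, -0.004, 0], [-12, -17, -2, 0, 0, -0.004, 0], [-12, -17, -2, 0, 0, -0.004, 0], [-12, -17, -2, 0, 0, -0.004, 0], [-11, -18, -1, 0, 0, -0.004, 0], [-12, -17, -2, 0, 0, -0.004, 0], [-11.1, -17.7, -1, 0, 0, -0.003, 0]]]}}

```text
t: 6.2
eef_pos: [0.4372, 0.0521, 0.256]
orientation: [[0.997, -0.078, -0.002], [-0.078, -0.997, -0.002], [-0.002, 0.002, -1.0]]
contact_force: [0.4, -0.1, -2.7]
opening: 0.0248
```

Call:
{"method": "arm_command", "body": {"motion": [[[-5, -18, -1, 0, 0, -0.006, 0], [-5, -18, -1, 0, 0, -0.006, 0], [-5, -19, -1, 0, 0, -0.006, 0], [-5, -19, 0, 0, 0, -0.006, 0], [-5, -18, -1, 0, 0, -0.007, 0], [-5, -19, 0, 0, 0, -0.006, 0], [-4, -18, -1, 0, 0, -0.007, 0], [-4.7, -19, 0, 0, 0, -0.006, 0]]]}}

```text
t: 6.87
eef_pos: [0.4074, 0.2015, 0.2607]
orientation: [[1.0, -0.028, -0.001], [-0.028, -1.0, -0.003], [-0.001, 0.003, -1.0]]
contact_force: [0.6, 0.1, -2.2]
opening: 0.0252
```

Call:
{"method": "arm_command", "body": {"motion": [[[2, -15, 3, 0, 0, -0.01, 0], [2, -15, 3, 0, 0, -0.01, 0], [2, -15, 3, 0, 0, -0.01, 0], [2, -15, 3, 0, 0, -0.01, 0], [1.3, -15.1, 3, 0, 0, -0.01, 0], [7, -10, 11, 0, 0, -0.007, 0], [7, -10, 11, 0, 0, -0.007, 0], [7, -10, 11, 0, 0, -0.007, 0]]]}}

```text
t: 7.53
eef_pos: [0.4378, 0.3065, 0.212]
orientation: [[0.999, 0.044, -0.001], [0.044, -0.999, -0.003], [-0.002, 0.003, -1.0]]
contact_force: [0.1, -0.2, -1.7]
opening: 0.025
```

Call:
{"method": "arm_command", "body": {"motion": [[[7, -10, 11, 0, 0, -0.007, 0], [7, -9, 10, 0, 0, -0.007, 0], [7.2, -9.5, 11, 0, 0, -0.007, 0], [9, -6, 12, 0, 0, 0, 0], [10, -6, 12, 0, 0, 0, 0], [9, -6, 12, 0, 0, 0, 0], [10, -7, 12, 0, 0, 0, 0], [9, -6.1, 12, 0, 0, 0, 0]]]}}

```text
t: 8.2
eef_pos: [0.5028, 0.3697, 0.1197]
orientation: [[0.998, 0.064, -0.002], [0.064, -0.998, -0.003], [-0.002, 0.003, -1.0]]
contact_force: [-0.5, 0.3, -2.3]
opening: 0.0249
```

Call:
{"method": "arm_command", "body": {"motion": [[[0, 0, 0, 0, 0, 0, 0], [0, 0, 0, 0, 0, 0, 0]]]}}

```text
t: 8.37
eef_pos: [0.5025, 0.369, 0.1198]
orientation: [[0.998, 0.064, -0.003], [0.064, -0.998, -0.004], [-0.003, 0.003, -1.0]]
contact_force: [-0.1, 1.0, -1.7]
opening: 0.0248
```

```bash
python3 - <<'E'
from station import bot
from h import *
f=lambda im,x,y,w,h,k:cv2.resize(im[y:y+h,x:x+w],None,fx=k,fy=k,interpolation=cv2.INTER_CUBIC)
s=bot.read_state();print(s['t'],s['eef_pos'],s['orientation'],s['contact_force'],s['moment'],s['joint_pos'],s['opening'])
I={}
for n in('top','scene'):
    I[n]=bot.camera(n)['image'][:,:,::-1].copy();cv2.imwrite(f'pics/{n}2.png',I[n])
u,v=map(int,proj('top',(.505,.369,.12)));a,b=map(int,proj('scene',(.505,.369,.12)));print(u,v,a,b)
o=np.hstack([f(I['top'],u-40,v-50,80,100,5),f(I['scene'],a-40,b-60,80,100,5)]);cv2.imwrite('pics/hov.png',o)
E
```

```text
8.3667 [0.50248692 0.36895559 0.11979899] [[ 0.99797208  0.06357446 -0.00316559]
 [ 0.06356291 -0.99797125 -0.00362431]
 [-0.00338959  0.00341574 -0.99998842]] [-0.13581053  0.98283597 -1.7195891 ] [ 0.02244576  0.01568859 -0.02510605] [-0.26658517  0.57700656 -0.61011297  1.73986789  0.39336199  0.95465525
 -2.54071557] 0.02480441511877203
171 212 196 226
```

View pics/hov.png

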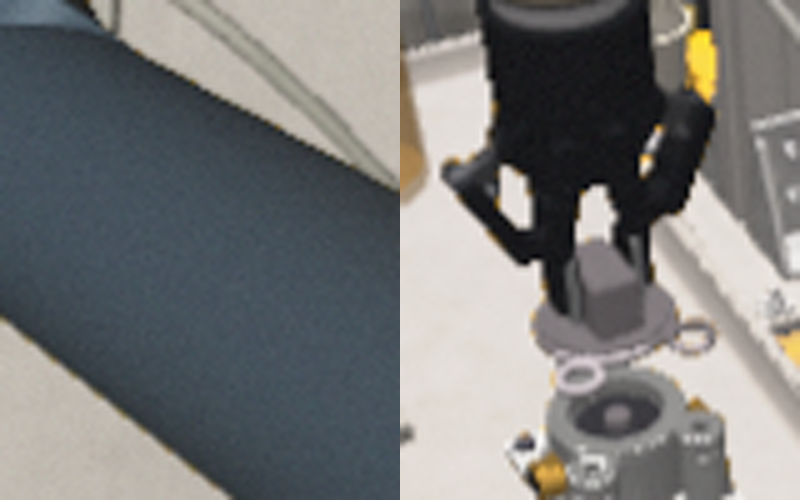

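```bash
python3 - <<'E'
from h import *
from scipy.optimize import least_squares
np.set_printoptions(precision=4,suppress=True)
s=cv2.imread('pics/scene2.png')
g=cv2.cvtColor(s,cv2.COLOR_BGR2GRAY)
for x,y in [(192,241.6),(215,233.4)]:
    print(g[int(y)-5:int(y)+6,int(x)-7:int(x)+8])
def holes(o,yaw,z):
    c,sn=np.cos(yaw),np.sin(yaw);return [(*(np.array([[c,-sn],[sn,c]])@b+o),z) for b in B]
for z in (.11,.115,.12):
    print(z,np.array([proj('scene',h) for h in holes(np.array([.5015,.369]),.0637,z)]))
m=np.array([(192,241.6),(215,233.4)])
r=least_squares(lambda q:(np.array([proj('scene',h) for h in holes(q[:2],.0637,q[2])])[1:]-m).ravel(),[.5,.37,.115]);print(r.x,r.fun)
E
```

```text
[[132 128 168 172 156 127 128 119 139 132 126 126 117 139 160]
 [197 192 157 151 155 162 182 178 188 179 178 180 172 178 182]
 [222 222 149 133 177 200 206 206 209 208 195 165 151 147 136]
 [221 221 178 186 189 165 159 158 162 185 198 154 119 121 127]
 [220 211 201 197 146 106 115 121 122 145 204 191 143 140 145]
 [221 200 208 176 119 127 135 140 141 159 207 192 135 131 132]
 [220 200 208 194 156 154 157 164 185 199 193 147 114 108 111]
 [220 213 181 193 193 197 197 197 195 178 139  98  98 101 102]
 [220 220 150 142 158 167 166 160 143 115  92  94  93  89  88]
 [220 191 145 131 125 106  99  93  93 108  89  79  74  70  69]
 [196 157 147 144 135  97  87  88  84  92  73  62  59  65  70]]
[[125 120 126 142 215 224 224 220 209 188 173 165 158 150 157]
 [127 116 124 122 213 202 188 182 182 197 179 171 164 158 150]
 [121 121 127 122 171 150 134 133 139 161 170 170 169 163 155]
 [115 127 126 120 111 105 110 108 110 127 141 178 176 166 161]
 [121 127 126 101 174 184 185 183 184 146 128 162 180 171 163]
 [118 120 123 124 210 221 220 221 200 148 122 183 199 183 169]
 [110 115 141 182 192 211 212 217 204 166 112 205 216 198 177]
 [182 193 146 172 167 188 191 189 172 141 174 217 220 213 193]
 [221 225 198 199 155 142 147 151 183 186 219 224 223 220 211]
 [225 224 224 224 199 189 193 195 219 223 225 225 225 223 218]
 [223 225 225 223 223 225 225 225 224 223 225 224 225 224 222]]
0.11 [[189.3146 220.7363]
 [191.9133 241.8824]
 [214.3323 233.5779]]
0.115 [[189.1029 219.1466]
 [191.6951 240.2484]
 [214.1791 231.9624]]
0.12 [[188.8902 217.5487]
 [191.4757 238.6055]
 [214.0251 230.3382]]
[0.4838 0.3737 0.1249] [ 0.051   0.1377 -0.0523 -0.1413]
```

```bash
python3 - <<'E'
from plan import *
from station import bot
s=bot.read_state()
plan(s['eef_pos'],s['orientation'],[((.5063,.3693,.1198),.062,2),((.5063,.3693,.088),.062,5)],0)
E
```

```text
[[[1.5,-0,0.8,0.001,0,0.001,0],[1.6,-0.1,0.7,0.001,0.001,0,0],[-0,0,6,0,-0,0,0],[-0,0,6,0,-0,0,0],[-0,0,7,0,-0,0,0],[-0,0,6,0,-0,0,0],[-0,0,6.8,0,-0,0,0]]]
[0.50631129 0.36931873 0.08804404] 0.021185530605004495
```

Call:
{"method": "arm_command", "body": {"motion": [[[1.5, 0, 0.8, 0.001, 0, 0.001, 0], [1.6, -0.1, 0.7, 0.001, 0.001, 0, 0], [0, 0, 6, 0, 0, 0, 0], [0, 0, 6, 0, 0, 0, 0], [0, 0, 7, 0, 0, 0, 0], [0, 0, 6, 0, 0, 0, 0], [0, 0, 6.8, 0, 0, 0, 0], [0, 0, 0, 0, 0, 0, 0]]]}}

```text
t: 9.13
eef_pos: [0.5069, 0.3682, 0.0859]
orientation: [[0.998, 0.061, -0.001], [0.061, -0.998, -0.002], [-0.002, 0.002, -1.0]]
contact_force: [0.3, -0.2, -2.8]
opening: 0.0251
```

Call:
{"method": "arm_command", "body": {"motion": [[[0, 0, 0, 0, 0, 0, 0], [0, 0, 0, 0, 0, 0, 0], [0, 0, 0, 0, 0, 0, 0], [0, 0, 0, 0, 0, 0, 0]]]}}

```text
t: 9.47
eef_pos: [0.508, 0.3693, 0.0883]
orientation: [[0.998, 0.061, 0.002], [0.061, -0.998, 0.001], [0.002, -0.0, -1.0]]
contact_force: [0.1, 0.5, -2.2]
opening: 0.0253
```

```bash
python3 - <<'E'
from station import bot
from h import *
f=lambda im,x,y,w,h,k:cv2.resize(im[y:y+h,x:x+w],None,fx=k,fy=k,interpolation=cv2.INTER_CUBIC)
for i in range(3):
    s=bot.read_state();print(s['t'],s['eef_pos'],s['orientation'][:,2],s['orientation'][1,0],s['contact_force'])
    im=bot.camera('scene')['image'][:,:,::-1].copy()
im2=bot.camera('top')['image'][:,:,::-1].copy();cv2.imwrite('pics/top3.png',im2)
cv2.imwrite('pics/scene3.png',im)
cv2.imwrite('pics/hov3.png',np.hstack([f(im,160,205,80,70,7),cv2.resize(im2[150:270,120:240],(240,490))]))
E
```

```text
9.4667 [0.50796297 0.36926725 0.08831067] [ 1.86118157e-03  5.21307578e-04 -9.99998132e-01] 0.06079286993778369 [ 0.10019415  0.5257819  -2.23837657]
9.5167 [0.5079275  0.36918584 0.08826719] [ 1.74577238e-03  4.12581367e-04 -9.99998391e-01] 0.06076931959463803 [ 0.32711676  0.17067072 -2.38277453]
9.5667 [0.50793138 0.36918221 0.08825823] [ 1.77157373e-03  4.20815405e-04 -9.99998342e-01] 0.060747459722164054 [-0.31968052 -0.23672652 -2.85143432]
```

View pics/hov3.png

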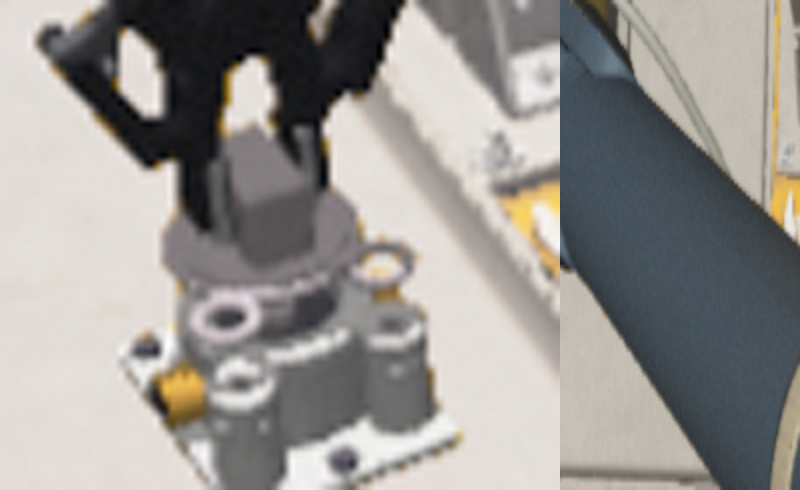

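```bash
python3 - <<'E'
from h import *
np.set_printoptions(precision=3,suppress=True)
def holes(o,yaw,z):
    c,sn=np.cos(yaw),np.sin(yaw);return [(*(np.array([[c,-sn],[sn,c]])@b+o),z) for b in B]
hp=np.array([proj('scene',h) for h in holes(np.array([.5051,.3693]),.062,.0527)]);print('housing pred',hp)
obsH=np.array([(193.68,259.09),(215.47,250.77)]);bias=(obsH-hp[1:]);print('bias',bias)
obs=np.array([(192.1,249.85),(214.4,242.3)])-bias
g=cv2.cvtColor(cv2.imread('pics/scene3.png'),cv2.COLOR_BGR2GRAY)
for z in (.076,.078,.08):
  for dx in (0,-.001,-.002):
    print(z,dx,(np.array([proj('scene',h) for h in holes(np.array([.5079+dx,.3692]),.0608,z)])[1:]-obs).ravel())
print(g[243:257,183:202]);print(g[236:249,206:223])
E
```

```text
housing pred [[191.091 237.658]
 [193.655 259.176]
 [215.344 250.741]]
bias [[ 0.025 -0.086]
 [ 0.126  0.029]]
0.076 0 [ 0.212  1.343 -0.029  0.692]
0.076 -0.001 [0.359 1.577 0.128 0.916]
0.076 -0.002 [0.507 1.812 0.286 1.139]
0.078 0 [ 0.127  0.715 -0.089  0.071]
0.078 -0.001 [0.275 0.949 0.069 0.294]
0.078 -0.002 [0.422 1.184 0.226 0.518]
0.08 0 [ 0.042  0.086 -0.149 -0.552]
0.08 -0.001 [ 0.19   0.32   0.009 -0.329]
0.08 -0.002 [ 0.338  0.554  0.167 -0.106]
[[196 136 127 124 115 119 123 127 127 128 127 127 121 107 105 110 116 125
  127]
 [220 193 132 125 120 116 114 118 126 127 129 127 128 123 119 124 125 122
  117]
 [221 221 158 113 151 131 120 116 120 126 119 128 124 127 127 131 120 119
  119]
 [221 220 176 125 135 116 129 163 172 181 165 178 176 181 181 186 171 158
  156]
 [221 221 183 147 132 121 136 194 207 213 208 212 215 177 157 156 149 138
  132]
 [220 219 175 147 154 176 185 190 172 168 170 188 212 190 120 105 105 111
  111]
 [221 221 164 141 172 204 179 141 102  92  93 122 190 211 148 121 121 122
  105]
 [220 220 161 143 193 209 150 104  71  63  62  66 188 214 141 106 105
[... 722 characters left out ...]
122 109 124 118 167 180 155 174 179 186 219 223 224 224 224]
 [129 128 116 121 125 122 119 111 108 108 115 134 170 218 224 224 224]
 [128 122 125 129 125 110 132 180 188 186 147 126 127 182 217 222 222]
 [117 122 123 118 123 121 190 222 225 223 204 145 125 191 220 222 222]
 [118 120 101  99 160 184 212 209 215 219 219 182 120 209 223 223 223]
 [149 107 105 104 147 177 204 191 205 199 183 158 179 217 223 221 223]
 [129  96 114 130 125 125 149 145 153 144 126 177 216 223 221 222 223]
 [ 80  91 106 142 142 132 130 106 111 111 113 208 221 221 223 223 222]
 [ 62  76 112 145 149 149 148 110 117 124 126 171 216 222 223 223 222]
 [ 61  60 119 146 150 147 146 133 136 141 141 142 175 181 218 223 224]]
```

Call:
{"method": "arm_command", "body": {"motion": [[[-0.5, 0, 2, 0, 0, 0, 0], [-0.5, 0, 2, 0, 0, 0, 0], [-0.6, 0, 1.8, 0, 0, 0, 0], [0, 0, 1, 0, 0, 0, 0], [0, 0, 0, 0, 0, 0, 0], [0, 0, 0, 0, 0, 0, 0], [0, 0, 0, 0, 0, 0, 0], [0, 0, 0, 0, 0, 0, 0]]]}}

```text
t: 10.33
eef_pos: [0.5063, 0.369, 0.0812]
orientation: [[0.998, 0.061, 0.001], [0.061, -0.998, 0.0], [0.001, -0.0, -1.0]]
contact_force: [0.5, -1.0, -2.2]
opening: 0.0251
```

```bash
python3 - <<'E'
from station import bot
from h import *
L=[]
for i in range(6):
    L.append(bot.camera('scene')['image'][:,:,::-1].astype(float))
s=bot.read_state();print(s['t'],s['eef_pos'],s['orientation'][:,2],s['orientation'][1,0],s['contact_force'],s['moment'],s['joint_velocities'])
im=np.mean(L[2:],0).astype(np.uint8)
print('noise',np.std(L[2:],0).mean())
cv2.imwrite('pics/scene4.png',im)
k=14;c=cv2.resize(im[228:268,176:230],None,fx=k,fy=k,interpolation=cv2.INTER_CUBIC)
for X in range(0,54,5): c[:, int((X+.5)*k)]=(0,0,255);cv2.putText(c,str(176+X),(int((X+.5)*k),10),0,.4,(0,0,255))
for Y in range(0,40,5): c[int((Y+.5)*k)]=(0,0,255);cv2.putText(c,str(228+Y),(0,int((Y+.5)*k)),0,.4,(0,0,255))
cv2.imwrite('pics/hov4.png',c);print(c.shape)
E
```

```text
10.6333 [0.50617407 0.36890883 0.08110514] [ 1.20706138e-03  2.35981928e-05 -9.99999271e-01] 0.060740054936444174 [-0.06608592  0.08379888 -2.87201566] [-0.02136033 -0.01867518 -0.04280364] [ 0.00127128  0.00097136  0.00115133  0.00083935 -0.00150738 -0.00068303
  0.00077835]
noise 0.8172684862552263
(560, 756, 3)
```

View pics/hov4.png

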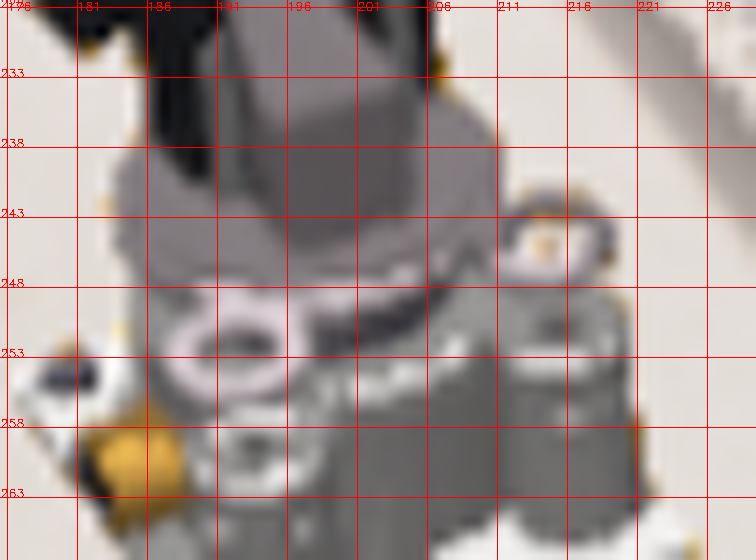

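```bash
python3 - <<'E'
from h import *
from scipy.spatial.transform import Rotation as Ro
im=cv2.imread('pics/scene4.png');k=14;x0,y0=176,222
base=cv2.resize(im[y0:y0+44,x0:x0+54],None,fx=k,fy=k,interpolation=cv2.INTER_CUBIC)
th=np.linspace(0,2*np.pi,73)
def draw(c,o,pitch,col):
    R=Ro.from_euler('z',.0608).as_matrix()@Ro.from_euler('y',-pitch).as_matrix()
    C=[np.c_[.036*np.cos(th),.036*np.sin(th),0*th]]
    for b in B: C.append(np.c_[b[0]+.007*np.cos(th),b[1]+.007*np.sin(th),0*th])
    t=np.array([(.022,.013),(-.022,.013),(-.022,-.013),(.022,-.013),(.022,.013)]);C.append(np.c_[t,0*t[:,0]+.034])
    for P in C:
        q=np.array([proj('scene',R@p+o) for p in P]);q=((q-[x0,y0]+.5)*k).astype(int)
        cv2.polylines(c,[q.reshape(-1,1,2)],False,col,1,cv2.LINE_AA)
draw(base,np.array([.5052,.3690,.0721]),0,(255,255,0))
draw(base,np.array([.5052,.3690,.0749]),.07,(255,0,255))
cv2.imwrite('pics/ov.png',cv2.resize(base,None,fx=.97,fy=.97))
E
```

```text
(no output)
```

View pics/ov.png

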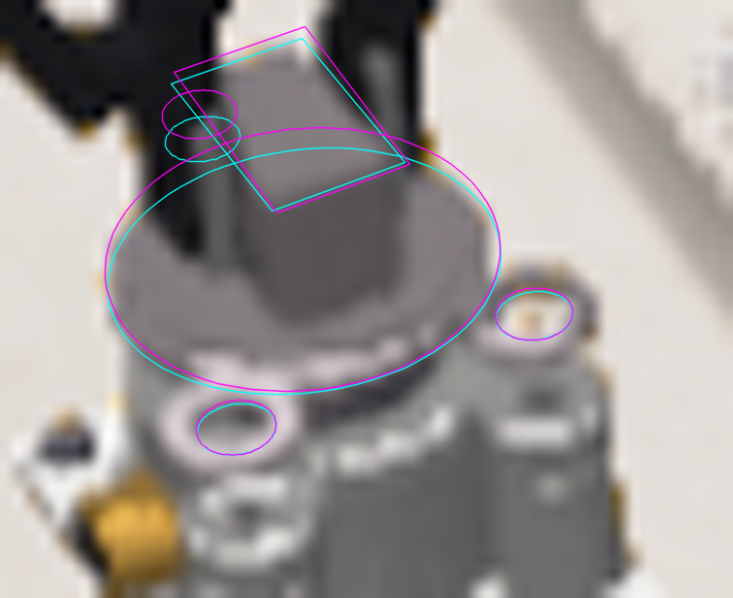

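Call:
{"method": "arm_command", "body": {"motion": [[[0, 0, 0.8, 0, 0, 0, 0], [0, 0, 0.7, 0, 0, 0, 0], [0, 0, 0, 0, 0, 0, 0], [0, 0, 0, 0, 0, 0, 0], [0, 0, 0, 0, 0, 0, 0], [0, 0, 0, 0, 0, 0, 0], [0, 0, 0, 0, 0, 0, 0], [0, 0, 0, 0, 0, 0, 0]]]}}

```text
t: 11.3
eef_pos: [0.5062, 0.3689, 0.0796]
orientation: [[0.998, 0.061, 0.001], [0.061, -0.998, 0.0], [0.001, 0.0, -1.0]]
contact_force: [0.1, 0.4, -1.6]
opening: 0.0249
```

Call:
{"method": "arm_command", "body": {"motion": [[[0, 0, 0, 0, 0, 0, 0], [0, 0, 0, 0, 0, 0, 0], [0, 0, 0, 0, 0, 0, 0], [0, 0, 0, 0, 0, 0, 0]]]}}

```text
t: 11.63
eef_pos: [0.5062, 0.3689, 0.0796]
orientation: [[0.998, 0.061, 0.001], [0.061, -0.998, 0.0], [0.001, 0.0, -1.0]]
contact_force: [-0.6, 0.8, -2.7]
opening: 0.0253
```

```bash
python3 - <<'E'
from station import bot
s=bot.read_state();print(s['t'],s['eef_pos'],s['orientation'][:,2],s['orientation'][1,0],s['contact_force'],abs(s['joint_velocities']).max(),s['opening'])
print(bot.job_done())
E
```

```text
11.6333 [0.50617659 0.36892628 0.07960079] [ 1.22436841e-03  3.75004541e-05 -9.99999250e-01] 0.060774934494751735 [-0.62296927  0.76254248 -2.70405225] 0.001801011568595065 0.02532047670002812
the job is handed in; nothing more can be done
None
```

The cover is held by its turret over the housing, its three holes turned to match the housing's. I handed the job in at t = 11.6 s, still gripping at 60 N. The route went in front of the cart's hoop and over the hose. I did not look again at the caliper, parts case or coil after the move, but my path stayed clear of them.

**Last readings:**
- **Stillness and level:** the arm is almost still (joint speeds below 0.002 rad/s) and the tool is level to 0.07°. The wrist feels about 2.7 N, roughly the cover's weight, so nothing is touching.
- **Rotation:** the tool is turned to within about 1 mrad of the housing.
- **Alignment:** the cover's axis is about 1 mm or less from the housing's. The scene camera agreed before the last 1.5 mm of lowering.
- **Gap:** about 14.5 mm by the camera.

**Checks that disagreed or were weak:**
- **Gap:** working from the tool height when I gripped the cover gives about 17 mm instead.
- **Level of the cover itself:** hole heights in some pictures hinted at 1–2° of roll, about the size of the pixel noise, so I did not correct it. The cover outline drawn over the picture fitted a level cover better than one pitched by 4°, but the front rim was 1–2 pixels off.
- **Lone hole:** the forearm blocked the top camera and the turret hid the lone hole from the scene camera. Its position comes from the two paired holes and the tool pose.

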